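# Drift a bracket strap into line

## Robot

A 6-joint arm with a two-finger parallel gripper is mounted at the origin on the work surface; the furniture and walls round the work are solid. World frame = base frame: x ahead of the robot, y to its left, z up, the work surface at z = 0. Lengths are in mm, angles in rad, forces in N, time in s.
With the tool pointing down it reaches from about 375 to 925 mm from the base axis. Payload 5.7 kg.
Tool frame: the origin (TCP) lies at the very end of the fingers, on their centre line; the grasp point (between the pads) lies 19 mm behind it; z points along the fingers, y is the line along which they close (so a half turn about z gives the same grasp; the last joint's range is limited). The gripper opens to 88 mm and grips with 3 to 60 N. Pads are 20 mm wide; open, the fingers measure 115 mm over their backs; the gripper's body (75 mm by 178 mm) begins 61 mm behind the grasp point.
Start: joints at [-1.27, 0.359, 1.51, -0, 1.272, -0.115], TCP at [242.335, -548.85, 222.623] pointing down, gripper open.
Joint ranges: [-2.97, 2.97], [-1.01, 2.36], [0.21, 2.38], [-0.96, 4.11], [0.2, 2.71], [-2.98, 2.98]. Speed limits (rad/s): [2.39, 2.39, 3.14, 3.14, 3.14, 3.14].

## Interface

Orientations are given as [roll, pitch, yaw] about the fixed x, y, z axes, in that order (R = Rz(yaw) Ry(pitch) Rx(roll)).
In Python, from bench import env gives the robot as it stands. The module is installed in compiled form; this text tells all that it offers.
- The arm moves only by the shell command python3 -m crank 'ROWS' [FORCE]. ROWS is JSON, a list of rows, each a list of 5 numbers: the shift along the world's x, y, z in mm, then the turn about the world's z in degrees, then the finger opening in mm, from 0 to 87.8. A call has 1 to 20 rows; each row is the pose to reach, as a shift and turn from the pose commanded when the call began; what a row does not reach only later rows make up. A row lasts 1/10 s, in which the tool goes at most 50 mm and 8.59 degrees, less where a joint would pass 70% of its speed; a pose out of reach is approached as far as the arm can. A call with a gripper value outside its range is refused whole. The fingers move at their own pace and stop on an object; FORCE is the grip in N (left out, the last holds). Time passes only in rows, so rows that repeat a pose let the fingers close. It gives the time, the measured TCP pose, the force, the opening and the grip force at its end, in the units of the state.
- env.read_state(): the state, without advancing time (a new reading comes with each control period).
- env.grab_frame(name): name is "scene" or "top" or "wrist"; returns the picture (384x512x3 uint8, blue, green, red); there is no depth.
- env.camera_model(name): a dict with "K" (3x3 intrinsics, pixels), "R" (3x3) and "t" (3): a world point X has camera coordinates R X + t; the wrist camera has in their place "mount" (4x4, takes a point from camera to tool coordinates, whose origin is the TCP and whose axes are the flange's). Camera axes: x right, y down, z forward; pixel columns grow to the right and rows downward; lengths in mm; the calibration is good to about 2 mm. A picture is of the moment at which its call begins: read the wrist's pose just before it. camera_model takes no time and is no camera call.
- env.job_done(): hands the job in; it is judged then, once.
The state is a dict: "time": time; "q": joint angles; "joint_velocities": joint speeds; "joint_torque": joint torques, N m; "ee_pos": TCP position; "ee_rot": TCP orientation; "wrist_force": force on the tool from outside, world axes, zero at the start; "ft_torque": the same for the moment, N m; "grip_width": finger opening in mm; "finger_force": force on a finger pad.
Only numpy, scipy, OpenCV 4.12 (cv2) and the standard library are available. Lean on these libraries where they do the work, as an engineer would, in place of code of your own. Each camera call takes 0.05 s, during which the arm holds its last target. There are 200 camera calls.

## Task

Take the tapered drift (the tool with the pointed shank and the longer handle) from the rack and push it point first down through the hole of the swinging strap and the hole of the bracket under it, so that the taper pulls the two holes into line; leave it there upright and fully home, with its collar down on the strap. Move the strap only with the drift, not with the gripper, and leave the blunt straight pin in the rack and the grease tub, tape measure and spanner where they are.

Things in the scene. Friction and masses are not known exactly. Their poses are not given: they have to be found in the camera images.
- drift_grip (a point): centre of the handle of the tapered drift (steel, 161 mm long, 0.3 kg), which hangs upright, point down, in one of the rack's two holes. The handle is a square bar 26 x 26 mm, 70 mm tall; this point's x and y are square to its flats (and along the rack's sides at the start), z is up along the drift. A round collar, 36 mm across and 6 mm thick, sits under the handle
- drift_seat (a point): centre of the underside of the drift's collar, 41 mm below the middle of the handle; z up along the drift. From here down the shank is 22 mm across for 24 mm, then tapers over 61 mm to the point
- drift_tip (a point): the drift's blunt point, 7 mm across, 85 mm below the collar's underside and 126 mm below the middle of the handle
- pin_grip (a point): blunt straight pin, steel, in the rack's other hole, 100 mm from the drift; this point is the centre of its shorter square handle, 26 x 26 mm and 40 mm tall, over the same collar; its shank is 22 mm across all the way down. Not to be used
- rack: fixed open tool rack, 100 x 220 mm foot, 116 mm high; origin at the centre of its underside, long side along its y. The 60 mm wide top plate, 108 to 116 mm up, has two 26 mm holes at y = +50 and -50 mm; the tools hang in them by their collars
- bracket_hole (a point): centre of the 24 mm hole in the fixed bracket's grey top plate, at its upper face, 95 mm above the bench; the plate is 10 mm thick, the space under it open down to 8 mm above the bench. The bracket is 100 x 270 mm, long side along this point's y; the strap's pivot bolt stands 130 mm from the hole towards -y (head 12 mm above the strap)
- strap_hole (a point): centre of the 24 mm hole in the bare steel strap, at its upper face, 105 mm above the bench. The strap (10 mm thick, 50 mm wide, 180 mm long) lies on the bracket's top plate and swings flat about the pivot bolt, 130 mm from this hole. At the start the holes are 5 to 9 mm out of line: a point lowered half-way between the two centres enters both
- strap (a joint): angle of the strap about its pivot bolt (rad, anticlockwise from above); 0 = the holes are in line, and 0.01 is 1.3 mm at the hole. A stiff joint that stays where it is left: moving it takes about 7 N sideways at the hole, so the drift's own weight does not carry it home; it must be pressed down with about 5 to 20 N while it centres itself on the bracket's hole
- tub: grease tub, 70 mm across, 64 mm high, white with red lid, standing on the bench; origin at the centre of its underside; bystander
- tape: yellow tape measure, 37 x 82 x 64 mm, standing on the bench; origin at the centre of its underside; bystander
- spanner: steel combination spanner, 43 x 224 x 9 mm, lying along its y axis on the bench; origin at the centre of its underside; bystander

How it is judged (in metres and radians):
At the end, for the whole second after the job is handed in: the two holes are in line within 3.5 mm, the drift stands in both within 4 mm of the bracket hole's centre, upright within 0.1 rad, its collar down on the strap within 4 mm (horizontal distance between strap_hole and bracket_hole below 0.0035 m and horizontal distance between drift_seat and bracket_hole below 0.004 m and z of drift_seat in the frame of bracket_hole between 0.006 and 0.014 m and angle between drift_grip's own z axis and vertical below 0.1 rad); the robot touches nothing.
It fails at once if the gripper or arm pushes the strap itself (over 2 N) (contact force between any of the fingers, the arm and strap above 2 N).
It fails at once if the straight pin is moved from its place in the rack by more than 30 mm (distance of pin_grip from where it was at the start of the episode above 0.03 m).
It fails at once if the grease tub, tape measure or spanner is moved by more than 30 mm (distance of any of tub, tape, spanner from where it was at the start of the episode above 0.03 m).
It also fails if it takes over 42 s, if anything falls off the work surface, if the arm or the gripper's body presses on something with over 40 N, if the wrist force passes 120 N, or if a joint passes its speed limit or range.

## Working session

There is one attempt and no reset: what is moved stays moved. The work goes in short steps, Python scripts to look and compute and a shell command to move; the robot and the scene stay as the last step left them, time stands still between calls to the robot, and variables do not carry over. Pictures are saved under pics/ and viewed, at most 10 in all, crops included, and the job is handed in when it is done.

```bash
mkdir -p pics
python3 - <<'E'
from bench import env
import cv2,numpy as np
s=env.read_state();print(s['time'],s['ee_pos'],s['ee_rot'],s['wrist_force'])
for n in("scene","top","wrist"):
    im=env.grab_frame(n);cv2.imwrite(f"pics/{n}0.png",im);m=env.camera_model(n)
    print(n,{k:np.round(v,3).tolist() for k,v in m.items()})
E
```

```text
0.0 [ 242.15142562 -548.21924694  221.81391367] [-3.13978924e+00 -2.09860941e-04  4.15819675e-01] [ 0.23399141 -0.15946627  0.37588899]
scene {'K': [[349.104, 0.0, 254.81], [0.0, 349.104, 195.483], [0.0, 0.0, 1.0]], 'R': [[-0.881, -0.473, 0.015], [-0.255, 0.447, -0.858], [0.399, -0.759, -0.514]], 't': [475.753, 227.644, 880.194]}
top {'K': [[362.715, 0.0, 253.406], [0.0, 362.715, 194.786], [0.0, 0.0, 1.0]], 'R': [[-0.002, -1.0, 0.028], [-0.991, -0.002, -0.134], [0.134, -0.028, -0.991]], 't': [10.819, 578.222, 1019.4]}
wrist {'K': [[331.762, 0.0, 250.267], [0.0, 331.762, 189.178], [0.0, 0.0, 1.0]], 'mount': [[0.002, -0.97, -0.242, 65.385], [1.0, 0.002, -0.001, 0.49], [0.001, -0.242, 0.97, -160.456], [0.0, 0.0, 0.0, 1.0]]}
```

View pics/top0.png

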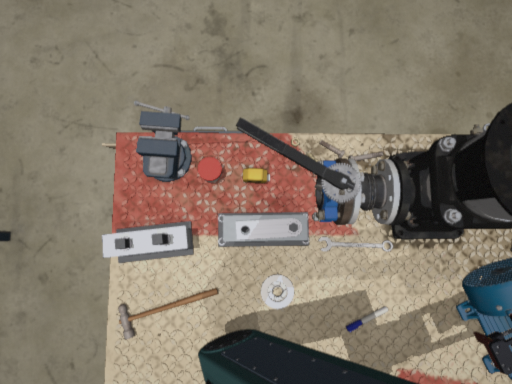

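View pics/scene0.png

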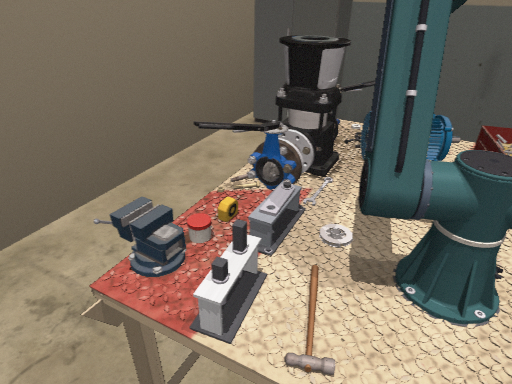

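The top view shows the rack at cols 103–193, row 240, with handles near (123,243) and (162,239). The bracket is at cols 218–309, with the hole near (245,230) and the bolt near (293,227). In the scene view the taller handle (240,236) is the one nearer the bracket, so the drift is the one at top col ~162. I'll enlarge both areas next.

Run:
```python
import cv2,numpy as np
im=cv2.imread("pics/top0.png")
a=im[205:255,212:317];b=im[215:265,98:203]
v=np.vstack([cv2.resize(x,None,fx=7,fy=5.8 if 0 else 6,interpolation=cv2.INTER_CUBIC) for x in(a,b)])
cv2.imwrite("pics/topcrop.png",v);print(v.shape)
```

```text
(600, 735, 3)
```

View pics/topcrop.png

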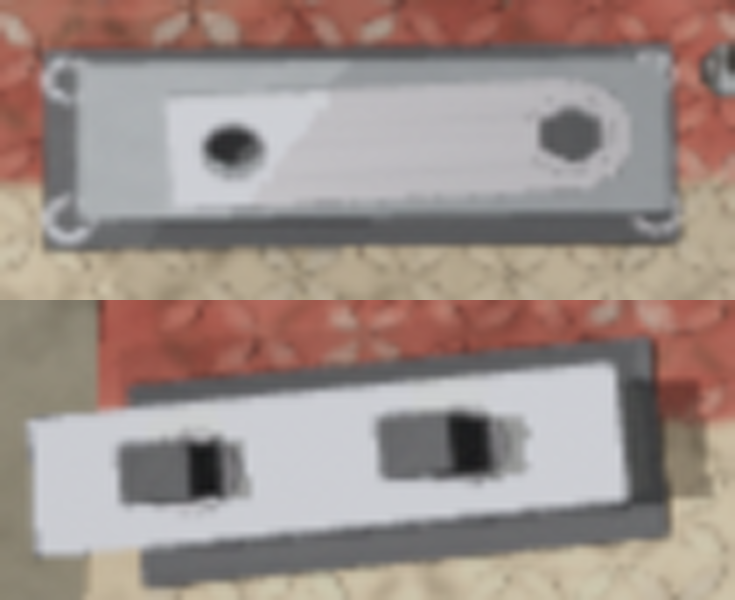

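The crop shows, in crop px:
- **Strap:** hole at (233,147), bolt head at (571,134).
- **Plate corners:** about (78,60), (670,60), (670,210) and (78,215).
- **Handle tops:** drift centre about (414,446), pin centre about (153,472).
- **Rack top corners:** (28,420), (612,363), (630,500) and (38,553).

```bash
cat > h.py <<'E'
from bench import env
import numpy as np, cv2
from scipy.spatial.transform import Rotation as Ro
def cam(n,s=None):
    m=env.camera_model(n);K=np.array(m['K'])
    if n!='wrist':
        R=np.array(m['R']);return K,R.T,-R.T@np.array(m['t'])
    T=np.array(m['mount']);Rt=Ro.from_euler('xyz',s['ee_rot']).as_matrix()
    return K,Rt@T[:3,:3],Rt@T[:3,3]+np.array(s['ee_pos'])
def cast(c,uv,z):
    K,R,C=c;d=R@np.linalg.solve(K,[uv[0],uv[1],1]);return C+d*(z-C[2])/d[2]
def proj(c,X):
    K,R,C=c;p=K@(R.T@(np.array(X)-C));return p[:2]/p[2]
E
python3 - <<'E'
from h import *
c=cam('top')
A=lambda u,v,z:cast(c,(212+(u+.5)/7-.5,205+(v+.5)/6-.5),z)[:2]
B=lambda u,v,z:cast(c,(98+(u+.5)/7-.5,215+(v-300+.5)/6-.5),z)[:2]
for n,p in dict(drift=B(414,446,192),pin=B(153,472,162),rack=[B(28,420,116),B(612,363,116),B(630,500,116),B(38,553,116)],strap=A(233,147,105),bolt=A(571,134,117),plate=[A(78,60,95),A(670,60,95),A(670,210,95),A(78,215,95)]).items():print(n,np.round(p,1).tolist())
E
```

```text
drift [448.7, 250.5]
pin [438.5, 349.9]
rack [[461.4, 413.0], [486.2, 194.9], [426.1, 186.8], [403.8, 406.2]]
strap [475.9, 35.7]
bolt [481.0, -93.4]
plate [[515.8, 96.3], [515.8, -136.1], [447.6, -134.5], [445.7, 95.6]]
```

```bash
python3 -m crank '[[0,40,80,0,87],[20,90,110,-6,87],[40,140,110,-10,87],[50,190,110,-18,87],[60,240,110,-18,87],[68,290,110,-18,87],[90,335,110,-18,87],[120,375,110,-18,87],[150,415,100,-18,87],[185,455,80,-18,87],[218,490,70,-18,87],[218,530,60,-18,87],[218,549,57,-18,87],[218,549,57,-18,87],[218,549,57,-18,87],[218,549,57,-18,87]]' 40
python3 - <<'E'
from h import *
s=env.read_state();im=env.grab_frame('wrist');cv2.imwrite('pics/w1.png',im)
c=cam('wrist',s);print(s['time'],s['ee_pos'],s['ee_rot'],s['q'])
for X in([476,36,105],[481,-93,117],[449,250,192]):print(proj(c,X))
E
```

```text
time: 1.75
ee_pos: [460.2, -0.7, 279.8]
ee_rot: [3.141, 0.0, 0.101]
wrist_force: [0.4, -0.4, 0.4]
grip_width: 87.0
finger_force: 0.0
1.75 [460.1834525   -0.68975877 279.78345782] [3.14102402e+00 7.69299743e-05 1.01391472e-01] [-1.51309163e-01  1.00361727e-01  1.71384853e+00 -5.87121295e-04
  1.32731476e+00  1.31823720e+00]
[215.39226283 153.03784162]
[345.16709106 163.09733025]
[-78.64162589 174.97381106]
```

View pics/w1.png

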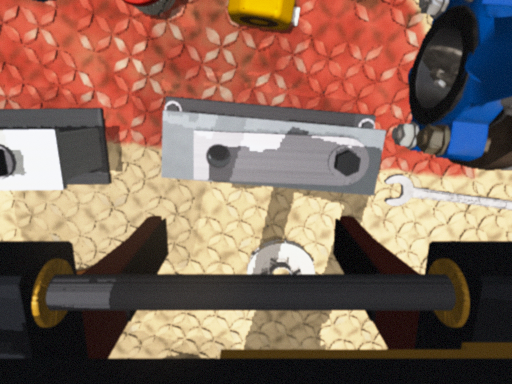

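The wrist view shows the strap hole at about (218,157), the bolt at (347,161) and the plate spanning cols 163–385. I'll enlarge the bracket.

Run:
```python
import cv2,numpy as np
im=cv2.imread("pics/w1.png")
a=cv2.resize(im[95:200,155:395],None,fx=3.3,fy=3.3,interpolation=cv2.INTER_CUBIC)
b=cv2.resize(im[140:174,200:236],None,fx=7,fy=7,interpolation=cv2.INTER_CUBIC)
v=np.zeros((a.shape[0]+b.shape[0],a.shape[1],3),np.uint8);v[:a.shape[0]]=a;v[a.shape[0]:,:b.shape[1]]=b
cv2.imwrite("pics/w1c.png",v);print(a.shape,b.shape)
```

```text
(346, 792, 3) (238, 252, 3)
```

View pics/w1c.png

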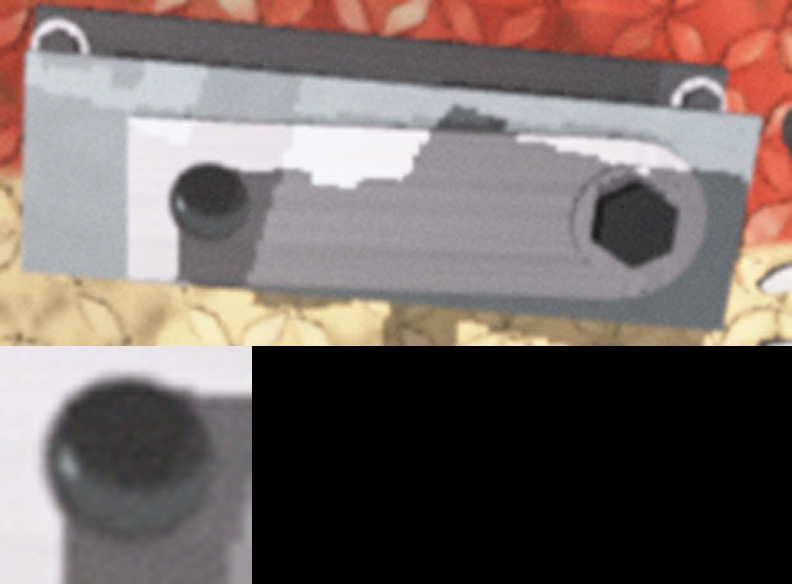

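The crop gives, in crop px:
- **Plate corners:** (26,52), (761,118), (724,329), (21,270).
- **Strap:** hole at (209,201), bolt at (635,225). Edges run (130,119)–(600,139) and (130,279)–(600,297).

Run:
```python
from h import *
s=dict(ee_pos=[460.18,-.69,279.78],ee_rot=[3.14102402e+00,7.7e-5,.101391]);c=cam('wrist',s)
A=lambda u,v,z:cast(c,(155+(u+.5)/3.3-.5,95+(v+.5)/3.3-.5),z)[:2]
P=[A(26,52,95),A(761,118,95),A(724,329,95),A(21,270,95)]
h=A(209,201,105);b=A(635,225,117);E1=[A(130,119,105),A(600,139,105)];E2=[A(130,279,105),A(600,297,105)]
ang=lambda p,q:np.degrees(np.arctan2(-(p-q)[0],(p-q)[1]))
print('plate',np.round(P,1).tolist(),ang(P[0],P[1]),ang(P[3],P[2]),'sides',np.linalg.norm(P[0]-P[1]),np.linalg.norm(P[0]-P[3]))
print('hole',h,'bolt',b,np.linalg.norm(h-b),ang(h,b),'edges',ang(*E1),ang(*E2))
m=np.mean(P,0);print('centre',m)
for a in (ang(P[0],P[1]),ang(P[3],P[2])):
    a=np.radians(a);print('bh',b+130*np.array([-np.sin(a),np.cos(a)]))
a=np.radians((ang(P[0],P[1])+ang(P[3],P[2]))/2);R=np.array([[np.cos(a),np.sin(a)],[-np.sin(a),np.cos(a)]])
print('in plate frame: hole',R@(h-m),'bolt',R@(b-m))
# same, top
T=np.array([[515.8,96.3],[515.8,-136.1],[447.6,-134.5],[445.7,95.6]]);print('top ang',ang(T[0],T[1]),ang(T[3],T[2]),T.mean(0))
```

```text
plate [[512.2, 93.5], [515.7, -134.8], [447.6, -136.5], [443.7, 92.4]] 0.8809927890319277 0.9784169217990759 sides 228.36283704067225 68.55701209149554
hole [473.70324654  33.18052421] bolt [481.44978724 -94.82348549] 128.23819786470798 3.463199541898738 edges 3.492814593773693 3.65600217793376
centre [479.79483585 -21.34103824]
bh [479.45095678  35.16114697]
bh [479.22993756  35.15756031]
in plate frame: hole [-5.20613693 54.61322523] bolt [  0.46242948 -73.49962638]
top ang -0.0 0.4730965102540262 [481.225 -19.675]
```

```bash
python3 -m crank '[[-10,50,10,0,87],[-20,100,20,0,87],[-30,150,20,0,87],[-40,195,20,0,87],[-50,220,20,0,87],[-50,220,20,0,87],[-50,220,20,0,87]]'
python3 - <<'E'
from h import *
s=env.read_state();im=env.grab_frame('wrist');cv2.imwrite('pics/w2.png',im)
c=cam('wrist',s);print(s['time'],s['ee_pos'].tolist(),s['ee_rot'].tolist())
for X in([449,250,192],[438,350,162],[448.7,250,116]):print(proj(c,X))
E
```

```text
time: 2.5
ee_pos: [410.9, 219.0, 300.0]
ee_rot: [3.141, -0.001, 0.101]
wrist_force: [-1.3, -0.3, 0.0]
grip_width: 87.3
finger_force: 0.0
2.5 [410.8535430043553, 219.02988199643454, 299.96173634499104] [3.141044082153865, -0.0008558120858681573, 0.10114777026220079]
[216.15475777 137.7186306 ]
[106.65763073 135.42146781]
[223.53485558 131.25619456]
```

View pics/w2.png

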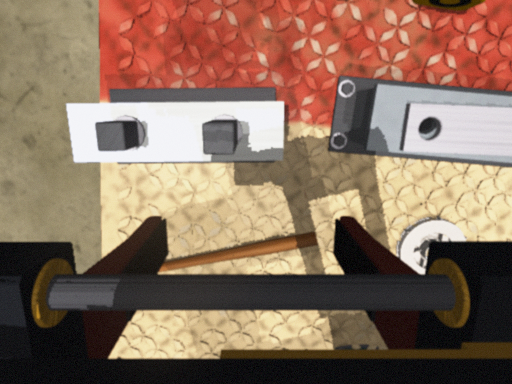

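The drift's handle top is centred at about (218.5,137), within 2 mm of the top-view estimate, so drift is at about (449,249). I'll descend and grasp.

```bash
python3 -m crank '[[39,29,0,0,87],[39,29,-30,0,87],[39,29,-70,0,87],[39,29,-110,0,87],[39,29,-140,0,87],[39,29,-152,0,87],[39,29,-152,0,87],[39,29,-152,0,60],[39,29,-152,0,40],[39,29,-152,0,28],[39,29,-152,0,20],[39,29,-152,0,15],[39,29,-152,0,15],[39,29,-152,0,15],[39,29,-152,0,15],[39,29,-152,0,15]]' 50
```

```text
time: 4.15
ee_pos: [449.3, 249.2, 147.6]
ee_rot: [-3.142, 0.0, 0.102]
wrist_force: [0.4, 0.4, 0.5]
grip_width: 25.8
finger_force: 50.0
```

```bash
python3 -m crank '[[0,0,20,0,15],[0,0,50,0,15],[0,0,90,0,15],[0,0,130,0,15],[5,-40,132,0,15],[14,-85,132,0,15],[22,-130,132,0,15],[28,-175,132,0,15],[28,-205,125,0,15],[28,-214,105,0,15],[28,-214,94,0,15],[28,-214,94,0,15],[28,-214,94,0,15]]'
python3 - <<'E'
from h import *
s=env.read_state();im=env.grab_frame('wrist');c=cam('wrist',s);p=np.array(s['ee_pos']);print(p,s['ee_rot'])
print('tip',proj(c,p-[0,0,117]),'seat',proj(c,p-[0,0,32]),'hole',proj(c,[474.5,34,105]))
sc=env.grab_frame('scene');cs=cam('scene');u=proj(cs,[477,34,110]);print('scene hole',u)
x,y=np.int32(u);x0,y0=x-45,y-50
a=cv2.resize(im[60:260,110:360],None,fx=2,fy=2,interpolation=cv2.INTER_CUBIC)
b=cv2.resize(sc[y0:y0+80,x0:x0+60],None,fx=5,fy=5,interpolation=cv2.INTER_CUBIC)
print(x0,y0);cv2.imwrite('pics/w3.png',np.hstack([a,b]))
E
```

```text
time: 5.45
ee_pos: [477.0, 36.0, 241.4]
ee_rot: [-3.141, 0.001, 0.102]
wrist_force: [0.6, 0.1, -3.9]
grip_width: 25.7
finger_force: 50.0
[477.02023846  36.0047203  241.43413996] [-3.14091572e+00  1.02343720e-03  1.02462585e-01]
tip [249.85603356 184.74014914] seat [249.50192512 216.82541394] hole [251.79758844 182.73871727]
scene hole [269.35758684 204.98623188]
224 154
```

View pics/w3.png

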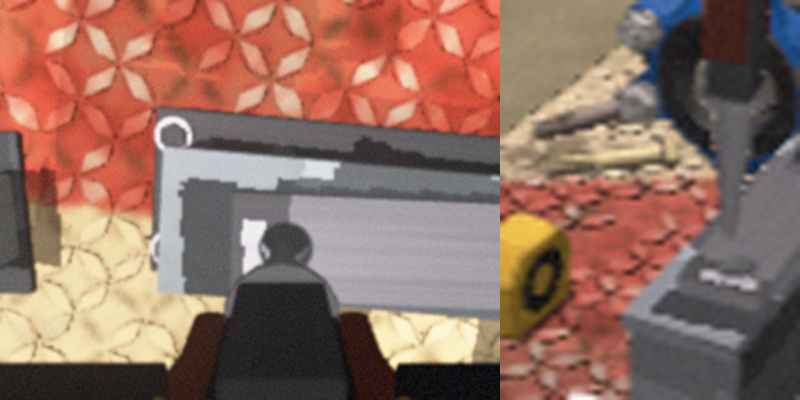

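The strap hole is centred at about wrist px (253,183.5) and the tip should project near (250,185). So I shift about -2.5 mm in y and -0.5 mm in x, then lower gently.

```bash
python3 -m crank '[[-0.5,-2.5,0,0,15],[-0.5,-2.5,-10,0,15],[-0.5,-2.5,-20,0,15],[-0.5,-2.5,-28,0,15],[-0.5,-2.5,-36,0,15],[-0.5,-2.5,-44,0,15],[-0.5,-2.5,-52,0,15],[-0.5,-2.5,-52,0,15]]'
```

```text
time: 6.35
ee_pos: [475.9, 32.7, 188.3]
ee_rot: [-3.141, 0.002, 0.102]
wrist_force: [0.0, -0.3, -4.0]
grip_width: 25.5
finger_force: 50.0
```

```bash
python3 -m crank '[[0,0,-4,0,15],[0,0,-8,0,15],[0.5,0,-11,0,15],[1,0,-14,0,15],[1.5,0,-17,0,15],[1.5,0,-20,0,15],[1.5,0,-20,0,15]]'
```

```text
time: 7.05
ee_pos: [476.7, 33.0, 168.8]
ee_rot: [-3.141, 0.003, 0.102]
wrist_force: [-4.5, 0.9, -3.0]
grip_width: 26.2
finger_force: 50.0
```

```bash
python3 -m crank '[[0.4,0,-2,0,15],[0.7,0,-4,0,15],[1,0,-6,0,15],[1.2,0,-8,0,15],[1.5,0,-10,0,15],[1.5,0,-10,0,15]]'
```

```text
time: 7.65
ee_pos: [477.8, 33.2, 159.0]
ee_rot: [-3.14, 0.004, 0.102]
wrist_force: [-6.0, 2.2, -2.2]
grip_width: 25.7
finger_force: 50.0
```

```bash
python3 -m crank '[[0.3,0.2,-2,0,15],[0.5,0.3,-4,0,15],[0.7,0.3,-6,0,15],[0.8,0.3,-8,0,15],[0.8,0.3,-8,0,15]]'
```

```text
time: 8.15
ee_pos: [478.8, 33.4, 151.1]
ee_rot: [-3.14, 0.003, 0.102]
wrist_force: [-5.2, 3.2, -1.4]
grip_width: 25.7
finger_force: 50.0
```

```bash
python3 -m crank '[[0.2,0.4,-2,0,15],[0.4,0.8,-4,0,15],[0.4,0.8,-6,0,15],[0.4,0.8,-8,0,15],[0.4,0.8,-10,0,15],[0.4,0.8,-10,0,15]]'
```

```text
time: 8.75
ee_pos: [479.0, 33.7, 140.9]
ee_rot: [-3.141, 0.004, 0.102]
wrist_force: [-5.5, 0.5, -2.6]
grip_width: 25.7
finger_force: 50.0
```

```bash
python3 -m crank '[[0,0,-1,0,15],[0,0,-2,0,15],[0,0,-3,0,15],[0,0,-4,0,15],[0,0,-5,0,15],[0,0,-5,0,15]]'
```

```text
time: 9.35
ee_pos: [479.5, 33.7, 136.6]
ee_rot: [-3.141, 0.003, 0.102]
wrist_force: [-7.3, 0.4, 3.2]
grip_width: 26.0
finger_force: 50.0
```

```bash
python3 -m crank '[[0,0,-0.5,0,15],[0,0,-1,0,15],[0,0,-1.5,0,15],[0,0,-1.5,0,15]]'
```

```text
time: 9.75
ee_pos: [480.8, 33.7, 136.5]
ee_rot: [3.141, -0.0, 0.102]
wrist_force: [-7.5, 0.9, 14.4]
grip_width: 25.8
finger_force: 50.0
```

```bash
python3 -m crank '[[0,0,0,0,27],[0,0,0,0,32],[0,0,0,0,45],[0,0,0,0,60],[0,0,0,0,60],[0,0,20,0,60],[0,0,55,0,60],[0,0,95,0,60],[-30,0,130,0,60],[-65,0,130,0,60],[-65,0,130,0,60],[-65,0,130,0,60]]'
python3 - <<'E'
from h import *
s=env.read_state();im=env.grab_frame('wrist');c=cam('wrist',s);print(s['wrist_force'])
print('handle top ideal',proj(c,[479,34,181]))
sc=env.grab_frame('scene')
a=cv2.resize(im[60:260,110:360],None,fx=2,fy=2,interpolation=cv2.INTER_CUBIC)
b=cv2.resize(sc[154:234,239:299],None,fx=5,fy=5,interpolation=cv2.INTER_CUBIC)
cv2.imwrite('pics/w4.png',np.hstack([a,b]))
E
```

```text
time: 10.95
ee_pos: [415.9, 33.8, 265.3]
ee_rot: [3.142, -0.001, 0.102]
wrist_force: [0.0, 0.1, 0.2]
grip_width: 59.6
finger_force: 0.0
[0.02963579 0.10974348 0.16772536]
handle top ideal [258.37243168 110.30253905]
```

View pics/w4.png

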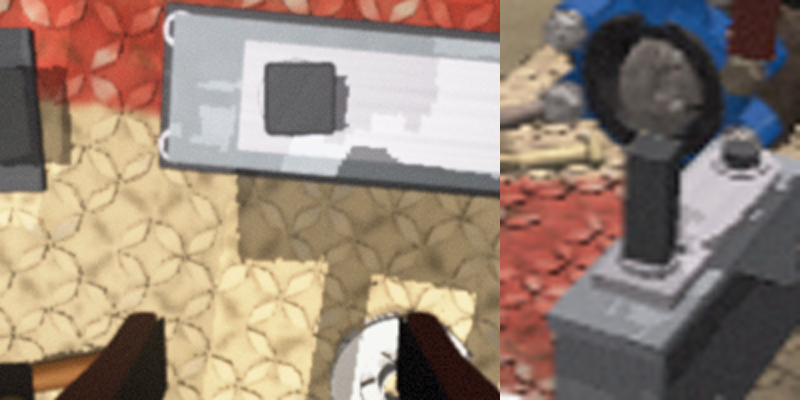

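The drift stands upright with its collar on the strap and its handle top at crop px (300,98). The strap is now centred on the plate, and the gripper is clear.

```bash
python3 -c "
from bench import env
print(env.job_done())"
```

```text
the job is handed in; nothing more can be done
None
```

The job is handed in: the drift was pressed point first through the strap and bracket holes and left upright with its collar on the strap, and the gripper was well clear; the hand-in call returned no verdict.

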